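# Load the filled lamp carton into the gravity lane

## Robot

A 7-joint arm with a two-finger parallel gripper is mounted at the origin on a cart in front of the work surface, level with it; the furniture and walls round the work are solid. World frame = base frame: x ahead of the robot, y to its left, z up, the work surface at z = 0. Lengths are in mm, angles in rad, forces in N, time in s.
With the tool pointing down it reaches from about 425 to 1025 mm from the base axis. Payload 9.4 kg.
Tool frame: the origin (TCP) lies at the very end of the fingers, on their centre line; the grasp point (between the pads) lies 19 mm behind it; y points along the fingers, x is the direction in which the jaws open and shut, and the axes are right-handed (so a half turn about y gives the same grasp; the last joint's range is limited). The gripper opens to 93 mm and grips with 3 to 60 N. Pads are 15 mm wide; open, the fingers measure 128 mm over their backs; the gripper's body (75 mm by 188 mm) begins 65 mm behind the grasp point.
Start: joints at [-1.308, 0.599, -0.003, 1.599, 0.002, 0.943, -0.08], TCP at [241.648, 683.543, 184.018] pointing down, gripper open.
Joint ranges: [-2.57, 2.57], [-0.35, 1.97], [-1.29, 1.29], [0.11, 2.56], [-1.05, 4.19], [0.11, 1.86], [-2.63, 2.63]. Speed limits (rad/s): [2.22, 2.22, 3.01, 3.01, 3.14, 3.14, 3.14].

## Interface

Orientations are given as a unit quaternion [x, y, z, w].
In Python, from station import env, hand, solver, status, optics, ticket gives the robot as it stands. Calls block until the motion is done:
- env.move_ptp(position, orientation): joint-space move of the TCP to a pose.
- env.move_l(position, attitude=None, feed=150): straight line of the TCP; attitude=None keeps the orientation; feed is the mean speed in mm/s.
- env.move_joints(angles): joint-space move.
- hand.set_gripper(opening, effort=None): finger opening in mm; effort is the grip in N (None keeps the last); returns when the fingers have stopped.
- env.pause(seconds).
- solver.ik(position, orientation): joint angles nearest the present ones, or None.
- status.sense(): the state.
- optics.camera(name): name is "scene" or "side" or "wrist"; returns the picture (480x640x3 uint8, red, green, blue); there is no depth.
- optics.camera_params(name): a dict with "fx", "fy", "cx", "cy" (pixels), "origin" and "rotation" of the camera in the world; the wrist camera has in their place "hand_eye" (4x4, takes a point from camera to tool coordinates, whose origin is the TCP and whose axes are the tool frame's). Camera axes: x right, y down, z forward; pixel columns grow to the right and rows downward; lengths in mm; the calibration is good to about 2 mm. A picture is of the moment at which its call begins: read the wrist's pose just before it. camera_params takes no time and is no camera call.
A pose or a line that the arm cannot do raises env.IKError and nothing moves.
- ticket.finish_job(): hands the job in, once; it reports no verdict.
The state is a dict: "clock": time; "qpos": joint angles; "joint_velocities": joint speeds; "joint_torque": joint torques, N m; "tool_pos": TCP position; "tcp_rot": TCP orientation; "ft_force": force on the tool from outside, world axes, zero at the start; "ft_torque": the same for the moment, N m; "width": finger opening in mm.
Only numpy, scipy, OpenCV 4.12 (cv2) and the standard library are available. Lean on these libraries where they do the work, as an engineer would, in place of code of your own. Each camera call takes 0.05 s, during which the arm holds its last target.

## Task

Three look-alike cartons stand on the worktop and only one has a lamp in it: lift them to feel which is the heavy one. Lay the heavy one down on its side on the worktop and let go of it, then take it again across its middle and put it lengthwise into the open upper end of the sloping lane, so that it slides under the cover down to the stop and rests there. Leave the two empty cartons standing upright on the worktop, drop nothing, and leave the beaker and the label roll where they are.

Things in the scene. Friction and masses are not known exactly. Their poses are not given: they have to be found in the camera images.
- carton_1 (a point): Centre of one of three look-alike rigid cartons, 46 x 46 x 158 mm, at first upright at least 85 mm apart. z runs along the 158 mm length out of the top, x and y square to the 46 mm faces. Which one is filled cannot be seen, and they swap places from start to start: filled 0.43 to 0.53 kg, empty 0.11 to 0.17 kg.
- carton_2 (a point): Centre of one of three look-alike rigid cartons, 46 x 46 x 158 mm, at first upright at least 85 mm apart. z runs along the 158 mm length out of the top, x and y square to the 46 mm faces. Which one is filled cannot be seen, and they swap places from start to start: filled 0.43 to 0.53 kg, empty 0.11 to 0.17 kg.
- carton_3 (a point): Centre of one of three look-alike rigid cartons, 46 x 46 x 158 mm, at first upright at least 85 mm apart. z runs along the 158 mm length out of the top, x and y square to the 46 mm faces. Which one is filled cannot be seen, and they swap places from start to start: filled 0.43 to 0.53 kg, empty 0.11 to 0.17 kg.
- box_1: The same carton as carton_1 (same axes), with its origin at the centre of its bottom face, 79 mm below that point when upright. The worktop between the cartons and the lane (to their right), at least 190 mm wide, is clear.
- box_2: The same carton as carton_2 (same axes), with its origin at the centre of its bottom face, 79 mm below that point when upright. The worktop between the cartons and the lane (to their right), at least 190 mm wide, is clear.
- box_3: The same carton as carton_3 (same axes), with its origin at the centre of its bottom face, 79 mm below that point when upright. The worktop between the cartons and the lane (to their right), at least 190 mm wide, is clear.
- lane: Slippery sloping metal bed of a fixed gravity lane, 320 mm long, 92 mm wide, rising at 0.30 rad (17 degrees). Origin: on the bed's upper face, centre line, at the foot of the stop (low end, on the robot's side). x points up the slope along the bed, y across, z square out of it. Stop: plate 50 mm high at x = 0. A carton at rest at the stop has its centre at x = 79, y = 0, z = 23 mm.
- lane_mouth (a point): Mouth of the covered tunnel, on the bed's centre line 125 mm up from the stop. Below it the lane is a tunnel 52 mm wide and 62 mm high inside under a clear cover 3 mm thick; above it the lane is open to the sky. Same axes as lane.
- lane_load (a point): Loading point on the bed's upper face, centre line, 235 mm up from the stop (same axes as lane): middle of a carton that is laid in the open part, parallel to the bed; let go, it slides down by itself. Guide rails 9 mm high at both sides, 52 mm apart at the tunnel, opening to 72 mm at the upper end (320 mm).
- beaker_mid (a point): Middle (42 mm up) of an empty clear plastic beaker, 70 mm wide and 85 mm high, standing behind the cartons; to be left alone.
- label_roll_mid (a point): Middle (11 mm up) of a roll of label tape lying flat, 52 mm wide and 22 mm high; to be left alone.

How it is judged (in metres and radians):
On the way, in this order (a step that is already met when the one before it is completed fails the run):
1. a carton is lifted upright off the worktop, at least 15 mm (((height (world z) of carton_1 above 0.094 m and angle between carton_1's own z axis and vertical below 0.7 rad) or (height (world z) of carton_2 above 0.094 m and angle between carton_2's own z axis and vertical below 0.7 rad) or (height (world z) of carton_3 above 0.094 m and angle between carton_3's own z axis and vertical below 0.7 rad))), for 0.1 s.
2. the heavy carton lies on its side on the worktop, let go and at rest (((angle between carton_1's own z axis and vertical between 1.5 and 1.64 rad and height (world z) of carton_1 between 0.015 and 0.03 m and contact force between box_1 and the fingers below 0.1 N and linear speed of box_1 below 0.02 m/s and contact force between box_1 and anything else above 2.8 N) or (angle between carton_2's own z axis and vertical between 1.5 and 1.64 rad and height (world z) of carton_2 between 0.015 and 0.03 m and contact force between box_2 and the fingers below 0.1 N and linear speed of box_2 below 0.02 m/s and contact force between box_2 and anything else above 2.8 N) or (angle between carton_3's own z axis and vertical between 1.5 and 1.64 rad and height (world z) of carton_3 between 0.015 and 0.03 m and contact force between box_3 and the fingers below 0.1 N and linear speed of box_3 below 0.02 m/s and contact force between box_3 and anything else above 2.8 N))), for 0.2 s.
At the end, for the whole second after the job is handed in: The heavy carton lies at rest in the lane, lengthwise (within 0.08 rad) and flat on the bed, against the stop (centre 70 to 87 mm up the lane from it); the two empty cartons stand upright on the worktop; the gripper touches none of them (((x of carton_1 in the frame of lane between 0.07 and 0.087 m and y of carton_1 in the frame of lane between -0.01 and 0.01 m and z of carton_1 in the frame of lane between 0.015 and 0.031 m and angle between the z axis of carton_1 and the x axis of lane, either way round below 0.08 rad and contact force between box_1 and lane above 2.8 N and linear speed of box_1 below 0.02 m/s and angle between each of carton_2, carton_3's own z axis and vertical below 0.08 rad and height (world z) of carton_2 between 0.07 and 0.088 m and height (world z) of carton_3 between 0.07 and 0.088 m) or (x of carton_2 in the frame of lane between 0.07 and 0.087 m and y of carton_2 in the frame of lane between -0.01 and 0.01 m and z of carton_2 in the frame of lane between 0.015 and 0.031 m and angle between the z axis of carton_2 and the x axis of lane, either way round below 0.08 rad and contact force between box_2 and lane above 2.8 N and linear speed of box_2 below 0.02 m/s and angle between each of carton_1, carton_3's own z axis and vertical below 0.08 rad and height (world z) of carton_1 between 0.07 and 0.088 m and height (world z) of carton_3 between 0.07 and 0.088 m) or (x of carton_3 in the frame of lane between 0.07 and 0.087 m and y of carton_3 in the frame of lane between -0.01 and 0.01 m and z of carton_3 in the frame of lane between 0.015 and 0.031 m and angle between the z axis of carton_3 and the x axis of lane, either way round below 0.08 rad and contact force between box_3 and lane above 2.8 N and linear speed of box_3 below 0.02 m/s and angle between each of carton_1, carton_2's own z axis and vertical below 0.08 rad and height (world z) of carton_1 between 0.07 and 0.088 m and height (world z) of carton_2 between 0.07 and 0.088 m)) and contact force between each of box_1, box_2, box_3 and the fingers below 0.1 N).
It fails at once if a carton is dropped (faster than 1.2 m/s) (linear speed of any of box_1, box_2, box_3 above 1.2 m/s).
It fails at once if the beaker or the label roll is shifted by more than 30 mm (distance of any of beaker_mid, label_roll_mid from where it was at the start of the episode above 0.03 m).
It also fails if it takes over 72 s, if anything falls off the work surface, if the arm or the gripper's body presses on something with over 40 N, if the wrist force passes 120 N, or if a joint passes its speed limit or range.

## Working session

There is one attempt and no reset: what is moved stays moved. The work goes in short steps, each a Python script; the robot and the scene stay as the last script left them, time stands still between calls to the robot, and variables do not carry over. Pictures are saved under pics/ and viewed, and the job is handed in when it is done.

```bash
ls; mkdir -p pics
python3 - <<'E'
from station import env, hand, solver, status, optics, ticket
import cv2
s=status.sense(); print(s)
for n in ["scene","side","wrist"]:
    print(n,optics.camera_params(n))
    cv2.imwrite(f"pics/{n}0.png",optics.camera(n)[:,:,::-1])
E
```

```text
pics
{'clock': 0.0, 'qpos': array([-1.30768452,  0.60009396, -0.00254939,  1.60014526,  0.00181473,
        0.94288039, -0.07982476]), 'joint_velocities': array([-4.38858540e-04,  2.15659695e-03,  9.83922889e-04,  4.21241741e-05,
       -4.43523981e-04, -2.29788042e-04, -1.29895986e-03]), 'joint_torque': array([ 7.19210566e-04, -7.65065289e+01,  1.49773244e+00, -2.52349341e+01,
       -5.23571391e-02,  1.69720914e-02,  1.66898167e-04]), 'tool_pos': array([241.4904456 , 683.02116398, 183.17694099]), 'tcp_rot': array([ 0.57768803,  0.4078614 , -0.40867687, -0.57698253]), 'ft_force': array([ 0.64549779, -0.28045371, -0.65866299]), 'ft_torque': array([ 0.0210685 , -0.01400541,  0.07988115]), 'width': 93.04568782863349}
scene {'fx': 591.3545887916897, 'fy': 591.3545887916897, 'cx': 314.50547355030653, 'cy': 242.40136321300585, 'origin': array([-338.01387447, -303.13401097,  790.3310128 ]), 'rotation': array([ 0.72026896, -0.53393165,  0.26105617, -0.35774194])}
side {'fx': 434.58564724176426, 'fy': 434.58564724176426, 'cx': 320.669538978297, 'cy': 235.0272406161789, 'origin': array([ 342.32904792, -448.31962416,  805.80939127]), 'rotation': array([ 0.94098221, -0.18685376,  0.05856773, -0.27605793])}
wrist {'fx': 358.87752618394967, 'fy': 358.87752618394967, 'cx': 321.0958439273863, 'cy': 240.99734523446128, 'hand_eye': array([[ 9.99999858e-01, -1.62014613e-05,  5.32248666e-04,
        -1.41917743e-01],
       [-5.13350816e-04, -2.94937564e-01,  9.55516389e-01,
        -2.01549455e+02],
       [ 1.41499363e-04, -9.55516527e-01, -2.94937530e-01,
         8.30775838e+01],
       [ 0.00000000e+00,  0.00000000e+00,  0.00000000e+00,
         1.00000000e+00]])}
```

View pics/scene0.png

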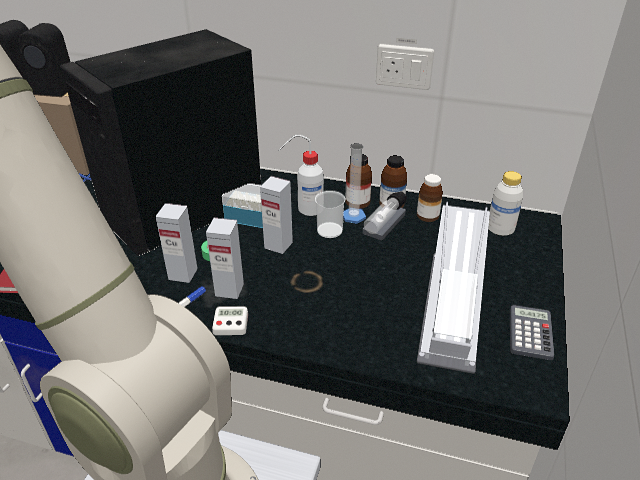

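View pics/side0.png

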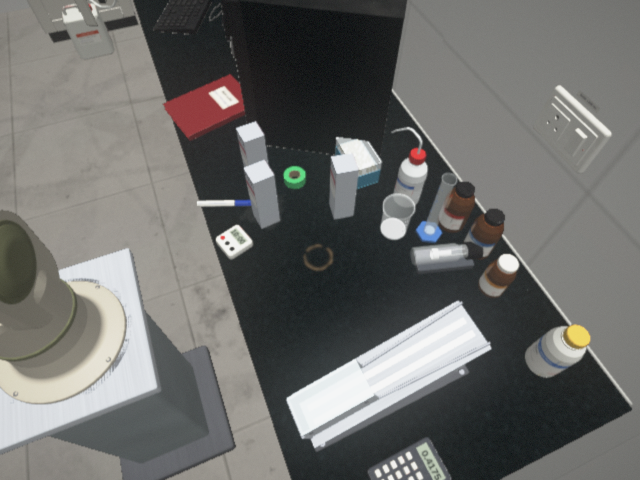

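View pics/wrist0.png

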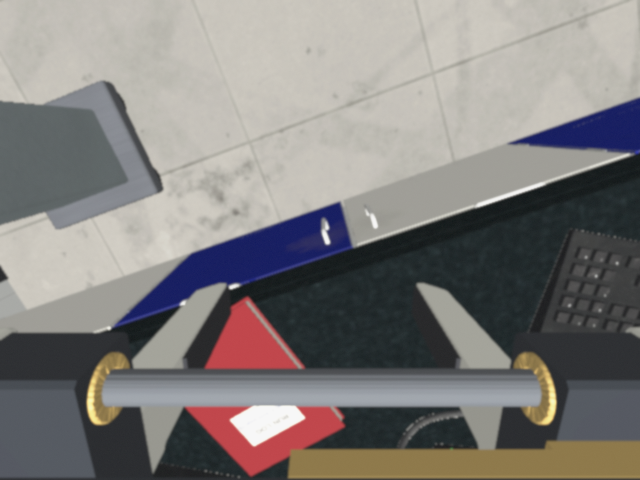

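The scene view shows three cartons with tops near (173,210), (225,225) and (276,185). The lane runs from about (450,345) up to (465,210), and the beaker is at (330,214). I'll enlarge both views to pick out corners.

Run:
```python
import cv2
a=cv2.imread("pics/scene0.png");b=cv2.imread("pics/side0.png")
def z(im,x0,y0,w,h,k,n):
    c=cv2.resize(im[y0:y0+h,x0:x0+w],None,fx=k,fy=k,interpolation=cv2.INTER_CUBIC)
    for x in range((x0+9)//10*10,x0+w,10):
        cv2.putText(c,str(x),((x-x0)*k,10),0,.35,(0,255,255),1); cv2.line(c,((x-x0)*k,12),((x-x0)*k,18),(0,255,255),1)
    for y in range((y0+9)//10*10,y0+h,10):
        cv2.putText(c,str(y),(0,(y-y0)*k),0,.35,(0,255,255),1); 
    cv2.imwrite(n,c)
z(a,150,170,150,140,4,"pics/sc_c.png")
z(b,230,115,135,120,5,"pics/si_c.png")
z(a,405,195,150,180,3,"pics/sc_l.png")
z(b,280,295,220,160,3,"pics/si_l.png")
```

```text
(no output)
```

View pics/sc_c.png

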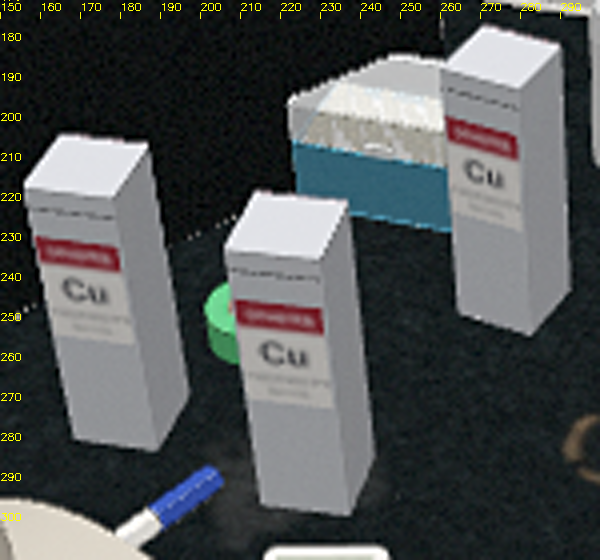

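View pics/si_c.png

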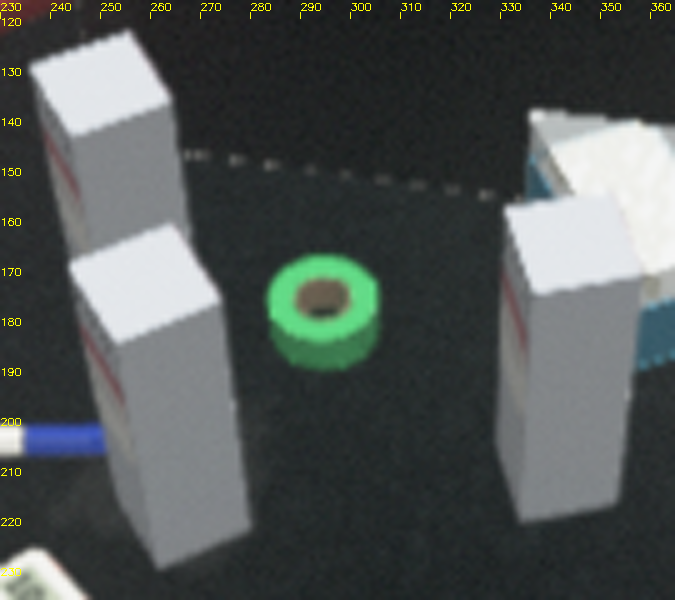

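View pics/sc_l.png

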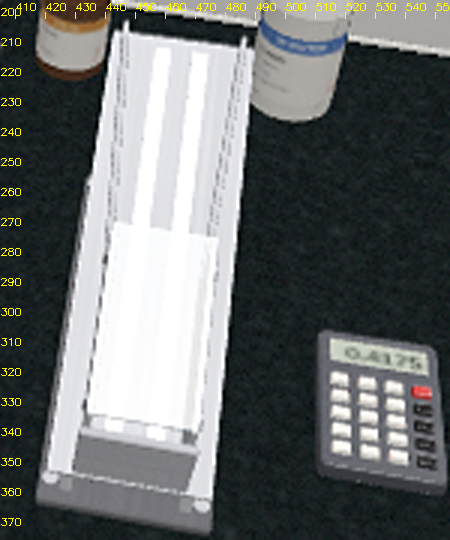

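View pics/si_l.png

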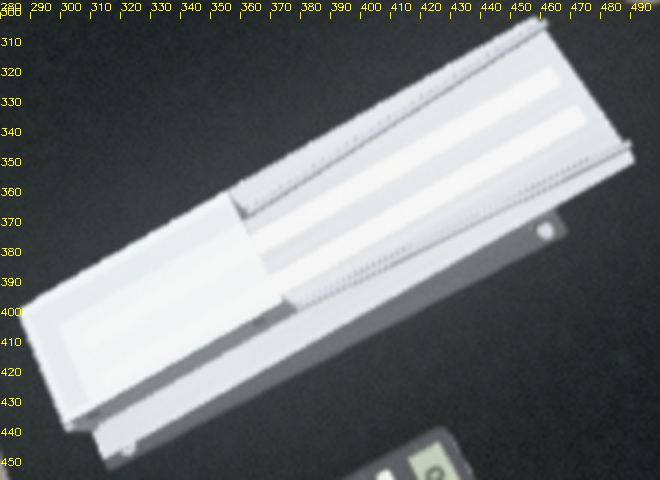

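```bash
cat > h.py <<'E'
import numpy as np, cv2
from scipy.spatial.transform import Rotation as R
from station import env, hand, solver, status, optics, ticket
def ray(n,uv):
    p=optics.camera_params(n); uv=np.atleast_2d(np.array(uv,float))
    d=np.c_[(uv[:,0]-p['cx'])/p['fx'],(uv[:,1]-p['cy'])/p['fy'],np.ones(len(uv))]
    return np.array(p['origin']),R.from_quat(p['rotation']).apply(d)
def onz(n,uv,z):
    o,d=ray(n,uv); return o+d*((z-o[2])/d[:,2])[:,None]
def tri(a,b):  # a scene px list, b side px list
    out=[]
    o1,d1=ray('scene',a);o2,d2=ray('side',b)
    for u,v in zip(d1,d2):
        A=np.c_[u,-v]; t=np.linalg.lstsq(A,o2-o1,rcond=None)[0]
        P=o1+u*t[0];Q=o2+v*t[1]; out.append([*((P+Q)/2),np.linalg.norm(P-Q)])
    return np.array(out)
E
python3 - <<'E'
from h import *
np.set_printoptions(precision=1,suppress=True)
for n,boxes in (("scene",[(150,195,45,35),(202,210,40,30),(255,172,40,25)]),("side",[(234,115,33,30),(240,155,36,32),(330,150,30,28)])):
    im=cv2.imread(f"pics/{n}0.png").astype(int).min(2)
    for (x,y,w,h) in boxes:
        m=((im[y:y+h,x:x+w])>198).astype(np.uint8)
        k,l,st,c=cv2.connectedComponentsWithStats(m); i=1+np.argmax(st[1:,4])
        cn=cv2.findContours((l==i).astype(np.uint8),0,1)[0][0]
        hull=cv2.convexHull(cn)
        q=cv2.approxPolyN(hull,4,None,-1,True).reshape(-1,2)+[x,y] if hasattr(cv2,'approxPolyN') else None
        W=onz(n,q,158)
        cen=onz(n,[c[i]+[x,y]],158)[0]
        e=np.roll(W,-1,0)-W
        print(n,st[i,4],q.tolist(),"cen",cen[:2],"quadmean",W.mean(0)[:2],"len",np.linalg.norm(e,axis=1),"ang",np.degrees(np.arctan2(e[:,1],e[:,0]))%90)
E
```

```text
scene 312 [[186, 206], [178, 219], [155, 216], [165, 203]] cen [466.  232.3] quadmean [466.9 232.5] len [43.8 46.1 44.9 43.8] ang [7.3 4.4 4.3 2.9]
scene 351 [[236, 220], [229, 234], [205, 232], [213, 218]] cen [448.9 120.9] quadmean [449.2 121.9] len [44.2 44.5 44.7 44.1] ang [6.6 8.8 6.2 8.2]
scene 253 [[289, 181], [279, 191], [255, 185], [271, 176]] cen [613.6  78.3] quadmean [615.7  80.6] len [42.  54.6 46.  42.8] ang [80.8 82.2 66.  79.2]
side 306 [[263, 135], [243, 142], [237, 128], [255, 122]] cen [467.9 229.1] quadmean [467.9 228.9] len [44.5 43.7 40.7 43.2] ang [ 4.6 89.6  4.2  4.6]
side 390 [[273, 175], [253, 183], [244, 168], [264, 159]] cen [450.8 118.6] quadmean [451.4 118.6] len [42.3 43.2 44.6 46.3] ang [6.  6.3 9.9 3.6]
side 506 [[359, 150], [359, 169], [337, 174], [329, 150]] cen [622.6  77.1] quadmean [621.3  79.1] len [50.9 45.5 65.3 60.9] ang [64.7 84.2 80.6 67.8]
```

Run:
```python
from h import *
np.set_printoptions(precision=1,suppress=True)
for n,q in (("scene",[(289.7,181),(280,192),(261,187),(272,176.5)]),("side",[(357,169),(336,174),(331,156.5),(350.5,153.5)])):
    W=onz(n,q,158);e=np.roll(W,-1,0)-W
    print(W.mean(0),np.linalg.norm(e,axis=1),np.degrees(np.arctan2(e[:,1],e[:,0]))%90)
s=np.array([(112,222),(217,237),(87,412),(200,440),(122,22),(246,40)])/3+[405,195]
d=np.array([(230,192),(283,295),(20,312),(70,430),(540,18),(632,148)])/3+[280,295]
T=tri(s,d);print(T)
for a,b in ((0,1),(2,3),(4,5),(0,2),(1,3),(4,0),(5,1)):
    v=T[a,:3]-T[b,:3];print(a,b,np.linalg.norm(v),np.degrees(np.arctan2(v[1],v[0])),'slope',np.arctan2(v[2],np.hypot(*v[:2])))
print("beaker base",onz("scene",[(330,230)],0),onz("side",[(394,230)],0),"roll",onz("side",[(295,177)],22))
```

```text
[613.9  75.2 158. ] [45.  43.4 45.  41.2] [83.7 81.2 81.  81.2]
[614.1  74.6 158. ] [43.6 46.8 40.4 42.7] [84.9 78.7 79.4 82.7]
[[ 477.9 -281.3  128.5    1.8]
 [ 479.8 -339.6  130.4    0.1]
 [ 356.6 -287.9   94.5    2. ]
 [ 360.5 -348.8   87.2    3.2]
 [ 677.9 -261.   136.1    1.5]
 [ 684.2 -342.1  133.     2.8]]
0 1 58.34216267365033 91.86910412236753 slope -0.03226286246794301
2 3 61.45512260246681 93.66497111523442 slope 0.1179299697606835
4 5 81.35033110921458 94.42183373394336 slope 0.03851043182624184
0 2 126.18230291673694 3.1389432620481834 slope 0.2732565741038326
1 3 127.22551957916973 4.445178797337054 slope 0.34615256559139707
4 0 201.1507581451184 5.786987194509382 slope 0.03763459178552194
5 1 204.38062674242474 -0.7007887958060052 slope 0.012498667770633192
beaker base [[701.9 -15.5   0. ]] [[702.9 -21.    0. ]] roll [[547.7 188.   22. ]]
```

Carton axes: A (467,231), yaw 4.5°; B (450,120), yaw 7°; C (614,75), yaw −8°. The edge lengths come out at about 44 mm, and the two views agree. The lane origin is at about (378,−318,30) with yaw 3°, and three features at known lane coordinates agree on it. Next I'll check the arm's reach at the tilts I plan to use.

```bash
cat >> h.py <<'E'
def rot(th,yaw):  # th: tilt deg, + = fingers point forward (away from robot); yaw deg of carton; camera on far side
    t,y=np.radians(th),np.radians(yaw)
    J=np.array([-np.sin(y),np.cos(y),0]); F=np.array([np.cos(y),np.sin(y),0])
    d=np.sin(t)*F-np.cos(t)*np.array([0,0,1]); x=-J
    M=np.c_[x,d,np.cross(x,d)]
    return R.from_matrix(M).as_quat()
def tcp(g,q,dep=19): return np.array(g,float)+dep*R.from_quat(q).as_matrix()[:,1]
CART={'A':(467,230.5,4.5),'B':(450,120,7),'C':(614,75,-8)}
E
python3 - <<'E'
from h import *
np.set_printoptions(precision=2,suppress=True)
print(R.from_quat(status.sense()['tcp_rot']).as_matrix())
for th in (70,60,50,45,40,30,20,0,-20,-30,-45,-60):
    r=[]
    for g,y in (((467,230.5,95),4.5),((450,120,95),7),((614,75,95),-8),((540,-110,95),3),((540,-110,23),3)):
        q=rot(th,y); s=solver.ik(tcp(g,q),q); r.append(None if s is None else s.round(2))
    print(th,*r)
for th in (0,-17.2,17.2):
    q=rot(th,3);print(th,solver.ik(tcp((603,-306,200),q),q))
E
```

```text
[[ 0.33 -0.   -0.94]
 [ 0.94 -0.    0.33]
 [-0.   -1.   -0.  ]]
70 None None None None None
60 None None None None None
50 None None None None None
45 None None [ 0.16  0.83 -0.92  2.49  2.16  1.23  2.12] None None
40 None None [ 0.09  0.71 -0.73  2.44  2.14  0.95  2.12] None None
30 [-0.54  0.54 -0.37  2.52  2.06  0.61  1.94] None [-0.22  0.56 -0.19  2.34  2.15  0.41  2.12] [ 0.68  0.61 -0.72  2.46  2.43  0.45  2.51] [ 0.66  0.81 -0.73  2.5   2.54  0.67  2.46]
20 [-0.81  0.49  0.15  2.42  1.94  0.14  2.17] [-0.34  0.45 -0.19  2.55  2.27  0.27  2.08] None None [ 0.4   0.67 -0.36  2.39  2.54  0.28  2.38]
0 [-0.94  0.58  0.55  2.18 -0.6   0.53 -1.42] [-0.72  0.52  0.48  2.3  -0.58  0.44 -1.2 ] [-0.63  0.7   0.66  1.97 -0.66  0.7  -1.27] [-0.29  0.61  0.58  2.12 -0.61  0.58 -0.78] [-0.16  0.7   0.38  2.15 -0.65  0.41 -0.76]
-20 [-0.87  0.74  0.64  1.94 -0.58  1.03 -1.37] [-0.74  0.7   0.64  2.05 -0.51  0.94 -1.2 ] [-0.56  0.87  0.72  1.69 -0.6   1.2  -1.29] [-0.38  0.81  0.75  1.86 -0.48  1.04 -0.9 ] [-0.34  0.9   0.69  1.89 -0.54  0.93 -0.87]
-30 [-0.83  0.84  0.66  1.82 -0.57  1.25 -1.35] [-0.72  0.8   0.67  1.94 -0.49  1.15 -1.19] [-0.52  0.96  0.74  1.56 -0.6   1.43 -1.29] [-0.37  0.92  0.78  1.74 -0.43  1.25 -0.93] [-0.35  1.    0.73  1.76 -0.48  1.15 -0.91]
-45 [-0.78  0.99  0.68  1.66 -0.57  1.55 -1.32] [-0.68  0.95  0.69  1.78 -0.46  1.45 -1.17] [-0.46  1.11  0.77  1.37 -0.59  1.75 -1.28] [-0.36  1.07  0.81  1.57 -0.37  1.53 -0.94] [-0.34  1.15  0.77  1.57 -0.42  1.45 -0.94]
-60 [-0.73  1.13  0.67  1.52 -0.55  1.82 -1.29] [-0.65  1.11  0.7   1.64 -0.43  1.71 -1.14] None [-0.34  1.22  0.83  1.41 -0.31  1.78 -0.92] [-0.33  1.3   0.8   1.4  -0.36  1.72 -0.93]
0 [-0.22  0.81  1.12  1.76 -0.81  1.12 -0.35]
-17.2 [-0.16  0.86  0.96  1.54 -0.49  1.32 -0.64]
17.2 [-0.12  0.62  0.92  1.98 -1.04  0.8  -0.1 ]
```

```bash
cat >> h.py <<'E'
def rotf(th,yaw):  # same, camera on robot side
    return (R.from_quat(rot(th,yaw))*R.from_euler('y',180,degrees=True)).as_quat()
E
python3 - <<'E'
from h import *
np.set_printoptions(precision=2,suppress=True)
for th in (70,60,50,40,30,20,10,0,-10,-20,-30,-45,-60):
    r=[]
    for g,y in (((467,230.5,100),4.5),((450,120,100),7),((614,75,100),-8),((540,-110,100),3),((560,-110,23),3)):
        q=rotf(th,y); s=solver.ik(tcp(g,q),q); r.append(None if s is None else s.round(2))
    print(th,*r)
for th in (0,-17.2,17.2):
    q=rotf(th,3);print(th,solver.ik(tcp((603,-306,200),q),q),solver.ik(tcp((603,-306,128),q),q))
E
```

```text
70 None None None None None
60 None None None None None
50 None None None None None
40 None None [ 0.3   0.86 -1.1   2.42  2.01  1.19 -0.81] None None
30 [-0.07  0.73 -1.1   2.49  1.76  1.03 -0.89] None [ 0.37  0.79 -1.1   2.3   1.77  0.96 -0.54] [ 0.89  0.74 -1.09  2.45  2.06  0.63 -0.24] [ 0.86  0.97 -1.1   2.44  2.18  0.84 -0.27]
20 [-0.77  0.47  0.08  2.42  1.76  0.17 -0.79] [ 0.28  0.63 -1.09  2.51  1.65  0.72 -0.48] [-0.3   0.53  0.01  2.21  1.07  0.16  0.09] [ 0.39  0.5  -0.35  2.34  1.8   0.11 -0.04] [ 0.62  0.75 -0.72  2.33  1.97  0.44 -0.17]
10 [-0.65  0.47  0.03  2.29  0.33  0.25  0.71] [-0.42  0.43 -0.    2.41  0.37  0.14  0.9 ] [-0.26  0.55  0.01  2.08  0.18  0.36  1.02] [ 0.26  0.5  -0.19  2.22  0.26  0.27  1.48] [ 0.23  0.65 -0.17  2.22  0.61  0.13  1.13]
0 [-0.49  0.51 -0.11  2.15  0.11  0.48  0.96] [-0.31  0.46 -0.1   2.27  0.11  0.41  1.19] [-0.19  0.6  -0.04  1.94  0.04  0.61  1.18] [ 0.16  0.54 -0.08  2.09  0.08  0.52  1.63] [ 0.21  0.68 -0.18  2.08  0.28  0.41  1.44]
-10 [-0.4   0.57 -0.17  2.03  0.02  0.71  1.08] [-0.25  0.53 -0.14  2.14  0.04  0.65  1.28] [-0.1
[... 546 characters left out ...]
.08  1.67  0.12  1.12  1.58]
-45 [-0.25  0.88 -0.28  1.62 -0.09  1.39  1.19] [-0.14  0.83 -0.24  1.74 -0.    1.35  1.31] [-0.01  0.98 -0.2   1.33 -0.07  1.6   1.27] [ 0.11  0.9  -0.1   1.53  0.12  1.5   1.57] [ 0.1   1.01 -0.09  1.48  0.13  1.44  1.58]
-60 [-0.22  1.02 -0.32  1.48 -0.12  1.65  1.17] [-0.11  0.98 -0.29  1.6  -0.01  1.61  1.29] None [ 0.12  1.05 -0.15  1.37  0.15  1.78  1.54] [ 0.11  1.16 -0.13  1.3   0.15  1.74  1.55]
0 [ 0.25  0.55  0.22  1.73 -0.15  0.88  2.15] [ 0.38  0.62  0.01  1.78 -0.01  0.74  2.02]
-17.2 [0.22 0.68 0.18 1.51 0.01 1.24 2.  ] [0.28 0.74 0.08 1.56 0.07 1.12 1.93]
17.2 [ 0.39  0.46  0.1   1.95 -0.41  0.51  2.43] [ 0.73  0.58 -0.4   1.98  0.22  0.35  1.85]
```

Run:
```python
from h import *
for nm,g in (('place',(540,-110,25)),('lift',(540,-110,130)),('A',(467,230.5,100)),('B',(450,120,100)),('C',(614,75,100))):
  for psi in (-90,-60,-30,0,30,60,90):
    o=''
    for f in (rot,rotf):
      l=[]
      for th in range(-70,71,10):
        q=f(th,psi); l.append('.' if solver.ik(tcp(g,q),q) is None else '#')
      o+=''.join(l)+'   '
    print(nm,psi,o)
```

```text
place -90 ###############   ###############   
place -60 ###############   ###############   
place -30 ###########....   ###########....   
place 0 .##########....   .##########....   
place 30 ###############   ###############   
place 60 ###############   ###############   
place 90 ###############   ###############   
lift -90 ###############   ###############   
lift -60 ###############   ###############   
lift -30 .########.##...   .##########....   
lift 0 .##########....   .##########....   
lift 30 ###############   ###############   
lift 60 ###############   ###############   
lift 90 ###############   ###############   
A -90 ###############   ###############   
A -60 ###############   ###############   
A -30 ###############   ###############   
A 0 ###########....   ###########....   
A 30 .#########.....   .#########.....   
A 60 ###########....   ###########....   
A 90 ###############   ###############   
B -90 ###############   ###############   
B -60 ###############   ###############   
B -30 ###########....   ###########....   
B 0 ##########.....   ##########.....   
B 30 ##########.....   ##########.....   
B 60 ###########....   ###########....   
B 90 ###############   ###############   
C -90 ###############   ###############   
C -60 ###############   ###############   
C -30 ###############   ###############   
C 0 ..#######.##...   ..##########...   
C 30 .############..   .############..   
C 60 ############.##   ############.##   
C 90 ###############   ###############
```

Tilting the tool sideways covers the full range, so I'll work sideways. The sequence is to weigh with a vertical tool, stand the heavy carton in the clear area, regrasp it at −40° and roll to +50°. First I'll check where the tower is.

Run:
```python
from h import *
np.set_printoptions(precision=1,suppress=True)
print("tower base",onz("scene",[(240,215),(200,233),(155,250)],0),onz("side",[(268,147),(330,155)],0))
print("teal box",onz("side",[(338,137),(381,155)],60), onz("scene",[(261,222),(224,222)],0))
for k,(x,y,w) in CART.items():
  for z in (106,240):
    for f in (rot,rotf):
        q=f(0,90+w if w<0 else 90+w); s=solver.ik(tcp((x,y,z),q),q); print(k,z,f.__name__,s)
for th in (-40,-20,0,20,50):
  for z in (30,106,180):
    q=rot(th,90);print(th,z,solver.ik(tcp((530,-55,z),q),q))
```

```text
tower base [[698.9 202.9   0. ]
 [607.4 261.6   0. ]
 [523.  328.    0. ]] [[525.3 324.2  -0. ]
 [659.9 239.7   0. ]]
teal box [[676.9 234.6  60. ]
 [745.8 143.8  60. ]] [[686.5 145.4   0. ]
 [662.1 227.3   0. ]]
A 106 rot [-0.7  0.5  0.2  2.2 -0.2  0.5 -0.2]
A 106 rotf [-0.2  0.5 -0.5  2.1  0.5  0.6  2.2]
A 240 rot [-0.8  0.3  0.4  2.  -0.2  0.8 -0.3]
A 240 rotf [-0.2  0.3 -0.5  2.   0.2  0.8  2.4]
B 106 rot [-0.5  0.5  0.2  2.3 -0.2  0.4  0. ]
B 106 rotf [-0.   0.5 -0.5  2.2  0.5  0.5  2.4]
B 240 rot [-0.7  0.2  0.4  2.1 -0.1  0.8 -0.1]
B 240 rotf [ 0.4  0.4 -1.1  2.1  0.5  0.9  2.3]
C 106 rot [-0.4  0.6  0.3  1.9 -0.3  0.6 -0. ]
C 106 rotf [ 0.1  0.6 -0.5  1.9  0.4  0.7  2.4]
C 240 rot [-0.5  0.5  0.5  1.8 -0.3  0.9 -0.1]
C 240 rotf [ 0.   0.5 -0.4  1.8  0.2  0.9  2.6]
-40 30 [-0.8  0.9  0.7  2.2  0.3  0.4 -0.7]
-40 106 [-0.9  0.8  0.7  2.1  0.4  0.6 -0.6]
-40 180 [-0.9  0.7  0.7  2.1  0.4  0.7 -0.6]
-20 30 [-0.5  0.7  0.5  2.2  0.1  0.3 -0.3]
-20 106 [-0.6  0.6  0.5  2.2  0.1  0.5 -0.2]
-20 180 [-0.6  0.5  0.6  2.1  0.1  0.7 -0.2]
0 30 [-0.1  0.6  0.1  2.2 -0.2  0.3  0.2]
0 106 [-0.2  0.5  0.3  2.1 -0.3  0.5  0.3]
0 180 [-0.3  0.4  0.4  2.1 -0.3  0.7  0.3]
20 30 [ 0.4  0.7 -0.2  2.1 -0.4  0.5  0.6]
20 106 [ 0.3  0.6 -0.1  2.1 -0.5  0.6  0.6]
20 180 [ 0.1  0.5  0.2  2.  -0.6  0.8  0.7]
50 30 [ 0.8  0.9 -0.5  2.  -0.6  0.8  0.9]
50 106 [ 0.8  0.8 -0.5  2.  -0.6  0.9  0.9]
50 180 [ 0.7  0.7 -0.4  1.9 -0.6  1.   0.8]
```

```bash
cat >> h.py <<'E'
def S(): 
    s=status.sense(); return s
def say(m=''):
    s=S(); print(m,'t=%.2f'%s['clock'],'tcp',s['tool_pos'].round(1),'F',s['ft_force'].round(2),'w %.1f'%s['width'],flush=True)
def weigh(k,q,gz=106,lift=45,app=230):
    x,y,w=CART[k]
    env.move_ptp(tcp((x,y,app),q),q); f0=S()['ft_force']
    env.move_l(tcp((x,y,gz),q),feed=200)
    hand.set_gripper(30,50); say('grip')
    env.move_l(tcp((x,y,gz+lift),q),feed=120); env.pause(.3)
    f=np.mean([S()['ft_force'] for _ in range(3)],0); say('lift '+k); print('f0',f0.round(2),'weight',(f0-f).round(2))
    return (f0-f)[2]
E
python3 - <<'E'
from h import *
q0=S()['tcp_rot']
env.move_l((190,490,270),q0,feed=300); say()
q=rot(0,130); env.move_ptp((310,320,270),q); say()
w=weigh('B',rot(0,97))
cv2.imwrite("pics/s1.png",optics.camera("scene")[:,:,::-1])
E
```

```text
t=1.02 tcp [190.2 491.2 269.8] F [-0.24 -0.03  0.24] w 93.1
 t=1.87 tcp [309.5 321.7 269.9] F [0.35 0.12 0.38] w 93.3
grip t=4.42 tcp [450.1 120.   87. ] F [ 0.14 -0.14  1.23] w 45.9
lift B t=5.24 tcp [449.7 119.8 131.4] F [-0.34 -0.26 -2.07] w 45.8
f0 [-0.21  0.16  0.07] weight [0.13 0.42 2.14]
```

View pics/s1.png

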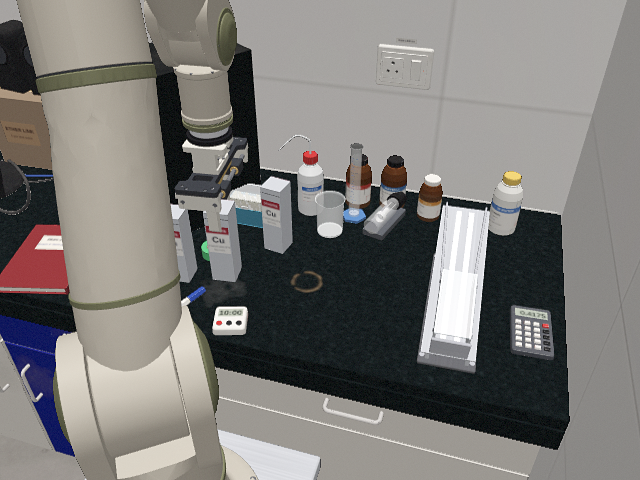

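The picture shows B held upright by the jaws at about (225,245). It reads 2.1 N, which is much nearer empty than filled. I'll average more samples, set it down, then try C.

Run:
```python
from h import *
l=[]
for _ in range(6): env.pause(.05); l.append(S()['ft_force'][2])
print(np.round(l,2),np.mean(l))
x,y,w=CART['B'];q=rot(0,97)
env.move_l(tcp((x,y,107),q),feed=120); env.move_l(tcp((x,y,106),q),feed=30)
say(); hand.set_gripper(93); env.move_l(tcp((x,y,250),q),feed=300)
weigh('C',rot(0,82),app=250); l=[]
for _ in range(6): env.pause(.05); l.append(S()['ft_force'][2])
print(np.round(l,2),np.mean(l))
cv2.imwrite("pics/s2.png",optics.camera("scene")[:,:,::-1])
```

```text
[-1.25 -1.59 -1.27 -1.02 -1.06 -2.12] -1.3860517369275118
 t=6.36 tcp [450.  120.1  87.1] F [ 0.49 -0.11 -1.85] w 45.8
grip t=10.28 tcp [614.2  74.9  87. ] F [ 0.69  0.14 -0.17] w 46.1
lift C t=11.11 tcp [613.6  74.9 131.3] F [ 0.45  0.77 -4.33] w 45.5
f0 [-0.49 -0.65  0.86] weight [-0.93 -1.41  5.2 ]
[-4.81 -4.38 -4.55 -3.53 -4.98 -4.16] -4.403192752020488
```

View pics/s2.png

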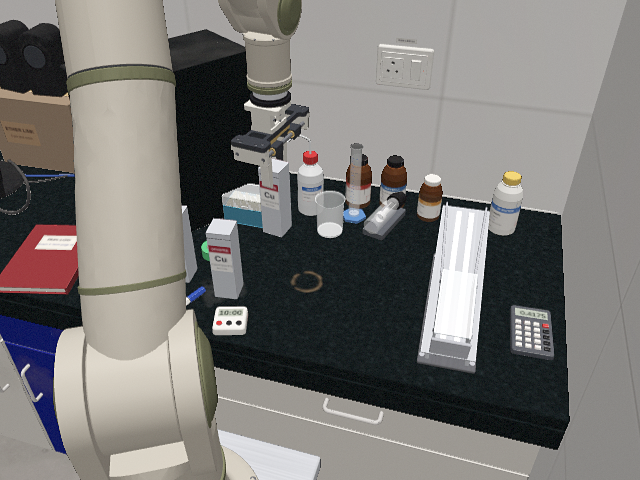

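C reads 4.4 N, so it is the filled one. The picture shows it held upright at about (277,210), with B standing and the beaker untouched. Next I'll set it down upright in the clear area and regrasp it tilted.

Run:
```python
from h import *
q=rot(0,90); P=(530,-55)
env.move_l(tcp((*P,140),q),q,feed=150); say()
env.move_l(tcp((*P,108),q),feed=100); env.move_l(tcp((*P,106),q),feed=25); say('down')
hand.set_gripper(93); env.move_l(tcp((*P,260),q),feed=300)
cv2.imwrite("pics/s3.png",optics.camera("scene")[:,:,::-1]);cv2.imwrite("pics/d3.png",optics.camera("side")[:,:,::-1])
say()
```

```text
t=12.64 tcp [530.6 -54.2 121.1] F [ 0.36  0.23 -3.62] w 45.9
down t=13.36 tcp [530.1 -55.   87.3] F [-0.81 -1.81 -4.52] w 45.4
 t=15.03 tcp [529.1 -54.8 239.9] F [-0.09  0.84 -0.44] w 93.1
```

View pics/d3.png

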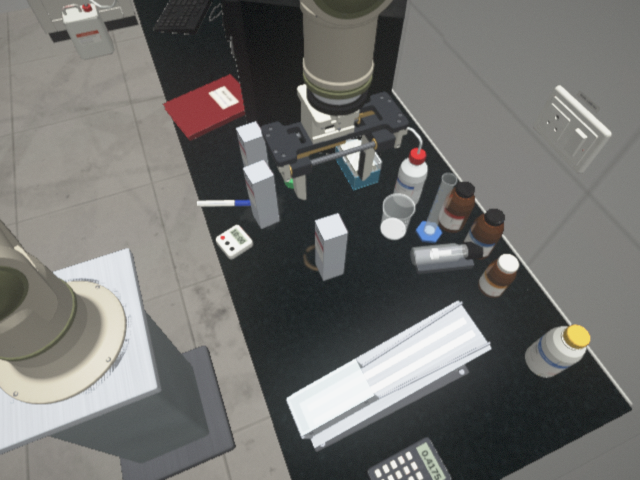

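The carton stands upright at about (330,247) in the side view and the jaws are clear of it. Next comes the tilted regrasp and the roll onto its side.

Run:
```python
from h import *
P=np.array([530,-55,106.]); q=rot(-40,90); d=R.from_quat(q).as_matrix()[:,1]
env.move_ptp(tcp(P-130*d,q),q); say('pre')
env.move_l(tcp(P,q),feed=200); hand.set_gripper(30,58); say('grip')
env.move_l(tcp(P+[0,0,55],q),feed=120); say('lift')
for th in (-10,20,50):
    q=rot(th,90); env.move_l(tcp(P+[0,0,55-10*(th+40)/90],q),q,feed=60)
say('rolled')
cv2.imwrite("pics/s4.png",optics.camera("scene")[:,:,::-1]);cv2.imwrite("pics/d4.png",optics.camera("side")[:,:,::-1])
```

```text
pre t=15.88 tcp [529.5  15.  191. ] F [ 0.83 -0.29 -0.63] w 93.6
grip t=17.49 tcp [530.2 -67.1  91.4] F [0.64 0.48 0.89] w 45.6
lift t=18.10 tcp [529.8 -66.8 146. ] F [-0.    1.11 -4.21] w 45.8
rolled t=20.65 tcp [530.1 -39.2 138.9] F [-1.02  0.84 -4.02] w 45.3
```

View pics/s4.png

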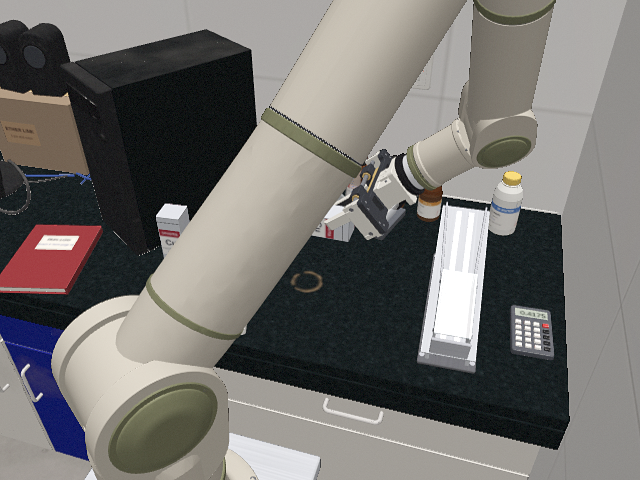

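View pics/d4.png

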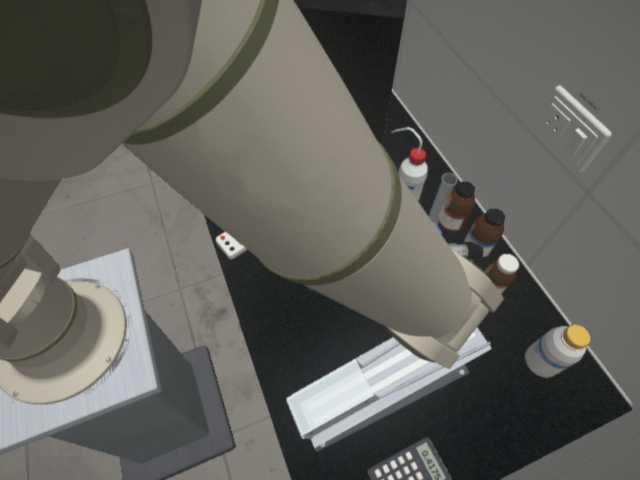

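The carton is held level, with its label end at about (335,225), and the wrist stays well above the lane. Lowering now.

Run:
```python
from h import *
q=rot(50,90); P=np.array([530,-55,0.])
env.move_l(tcp(P+[0,0,35],q),q,feed=150); say('35')
for z in (29,26,24,23,22):
    env.move_l(tcp(P+[0,0,z],q),feed=25); say(str(z))
    if S()['ft_force'][2]>4: break
hand.set_gripper(60); env.pause(.2); hand.set_gripper(93); say('open')
d=R.from_quat(q).as_matrix()[:,1]
env.move_l(tcp(P+[0,0,z]-130*d,q),feed=200); say('back')
q=rot(0,90); env.move_ptp((560,-150,330),q)
s=S(); np.savez('w5.npz',p=s['tool_pos'],q=s['tcp_rot'])
for n in ("wrist","scene","side"): cv2.imwrite(f"pics/{n}5.png",optics.camera(n)[:,:,::-1])
say()
```

```text
35 t=21.68 tcp [530.4 -40.4  23.5] F [-0.55 -0.01 -4.29] w 45.3
29 t=22.07 tcp [530.  -40.5  16.9] F [ 0.64  0.32 -3.93] w 45.4
26 t=22.33 tcp [529.9 -40.4  13.6] F [-0.53 -1.24 -4.53] w 45.4
24 t=22.58 tcp [530.  -40.4  11.7] F [-0.04  0.57 -4.87] w 45.3
23 t=22.83 tcp [530.  -40.4  10.8] F [ 0.67  0.06 -4.91] w 45.6
22 t=23.08 tcp [530.1 -40.4  10.3] F [ 0.05 -2.38  2.35] w 45.6
open t=24.51 tcp [530.  -40.5   9.8] F [-0.24 -0.34  1.04] w 93.1
back t=25.31 tcp [ 529.6 -138.9   93.1] F [-0.42  0.55 -0.58] w 93.0
 t=26.48 tcp [ 559.1 -151.1  327.3] F [ 0.85  0.12 -0.69] w 92.8
```

View pics/scene5.png

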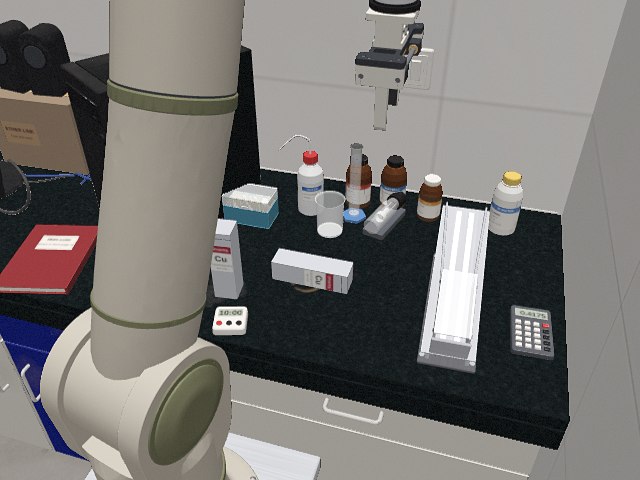

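View pics/side5.png

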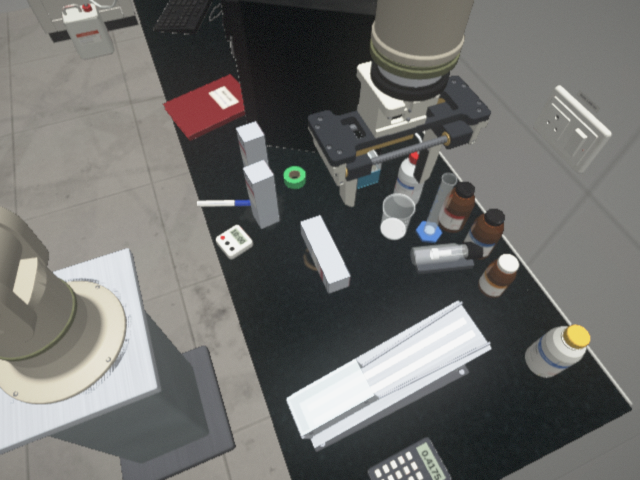

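View pics/wrist5.png

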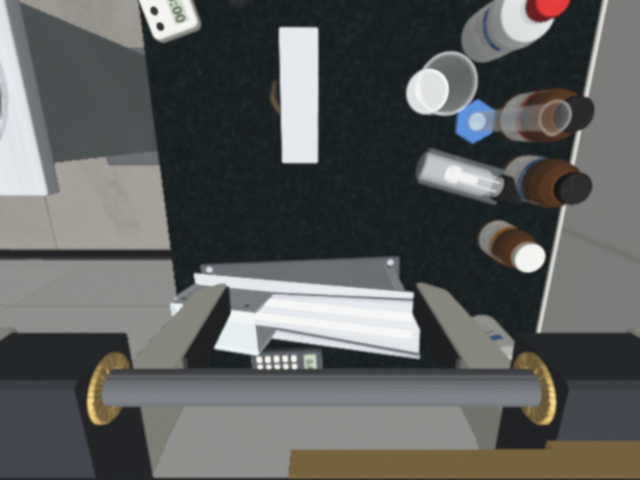

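The carton lies flat and free. Its top face in the wrist view runs from (280,28) to (319,163), and B is still standing. I'll measure it for the regrasp and check the lane's pose in this wrist view.

```bash
cat >> h.py <<'E'
def wray(uv,p,q):
    c=optics.camera_params('wrist');H=c['hand_eye'];uv=np.atleast_2d(np.array(uv,float))
    d=np.c_[(uv[:,0]-c['cx'])/c['fx'],(uv[:,1]-c['cy'])/c['fy'],np.ones(len(uv))]@H[:3,:3].T
    Rm=R.from_quat(q); return Rm.apply(H[:3,3])+p, Rm.apply(d)
def wproj(P,p,q):
    c=optics.camera_params('wrist');H=c['hand_eye'];X=R.from_quat(q).inv().apply(np.atleast_2d(P)-p)
    X=(X-H[:3,3])@H[:3,:3]; return np.c_[X[:,0]/X[:,2]*c['fx']+c['cx'],X[:,1]/X[:,2]*c['fy']+c['cy']]
def sproj(n,P):
    c=optics.camera_params(n);X=R.from_quat(c['rotation']).inv().apply(np.atleast_2d(P)-c['origin'])
    return np.c_[X[:,0]/X[:,2]*c['fx']+c['cx'],X[:,1]/X[:,2]*c['fy']+c['cy']]
LO=np.array([378.5,-317.8,30.5]); LY=3.0
def lane(P):
    y=np.radians(LY);M=R.from_euler('z',y)*R.from_euler('y',-0.30); return M.apply(np.atleast_2d(np.array(P,float)))+LO
E
python3 - <<'E'
from h import *
np.set_printoptions(precision=1,suppress=True)
w=np.load('w5.npz');im=cv2.imread('pics/wrist5.png')
m=(im[0:200,250:350].min(2)>180).astype(np.uint8)
k,l,st,c=cv2.connectedComponentsWithStats(m);i=1+np.argmax(st[1:,4])
cn=cv2.findContours((l==i).astype(np.uint8),0,1)[0][0]
qd=cv2.approxPolyN(cv2.convexHull(cn),4,None,-1,True).reshape(-1,2)+[250,0]
def onw(uv,z):
    o,d=wray(uv,w['p'],w['q']);return o+d*((z-o[2])/d[:,2])[:,None]
W=onw(qd,46);e=np.roll(W,-1,0)-W
print(qd.tolist(),W,W.mean(0),np.linalg.norm(e,axis=1),np.degrees(np.arctan2(e[:,1],e[:,0])))
# scene/side checks of top face corners
print("side",onz("side",[(301,222),(320,216),(350,283),(329,291)],46).mean(0))
P=lane([(0,0,65),(125,30,65),(125,-30,65),(320,46,0),(320,-46,0),(0,46,0),(320,36,9),(320,-36,9)])
print(np.c_[sproj('scene',P),sproj('side',P),wproj(P,w['p'],w['q'])])
# draw
for n,f in (('scene',lambda P:sproj('scene',P)),('wrist',lambda P:wproj(P,w['p'],w['q'])),('side',lambda P:sproj('side',P))):
    im=cv2.imread(f'pics/{n}5.png')
    for s in ([(0,-46,0),(320,-46,0),(320,46,0),(0,46,0)],[(125,-26,0),(125,26,0),(125,26,62),(125,-26,62)]):
        cv2.polylines(im,[np.int32(f(lane(s)))],True,(0,0,255),1)
    b={'scene':(400,190,170,190),'wrist':(160,250,300,110),'side':(270,290,240,160)}[n]
    x,y,a,h=b; cv2.imwrite(f'pics/o5{n}.png',cv2.resize(im[y:y+h,x:x+a],None,fx=2.6,fy=2.6,interpolation=cv2.INTER_CUBIC))
E
```

```text
[[317, 28], [317, 161], [282, 161], [279, 28]] [[ 552.4   49.7   46. ]
 [ 551.9 -105.6   46. ]
 [ 505.7 -105.6   46. ]
 [ 507.    49.8   46. ]] [529.3 -27.9  46. ] [155.3  46.2 155.4  45.3] [ -90.2 -180.    89.5   -0. ]
side [527.  -37.7  46. ]
[[454.  336.3 295.2 417.3 176.5 322.4]
 [443.6 269.3 356.4 359.2 256.1 311.9]
 [479.1 274.6 375.3 395.2 261.  353.6]
 [442.9 205.8 458.2 300.  421.6 291. ]
 [490.  211.9 491.9 347.8 419.5 355.4]
 [422.3 349.  296.2 393.2 200.1 273.4]
 [448.4 203.6 461.8 303.4 421.  301.6]
 [485.5 208.3 488.4 341.2 419.3 352.8]]
```

View pics/o5scene.png

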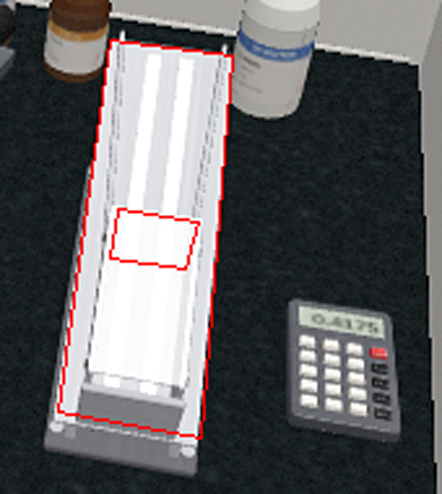

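View pics/o5wrist.png

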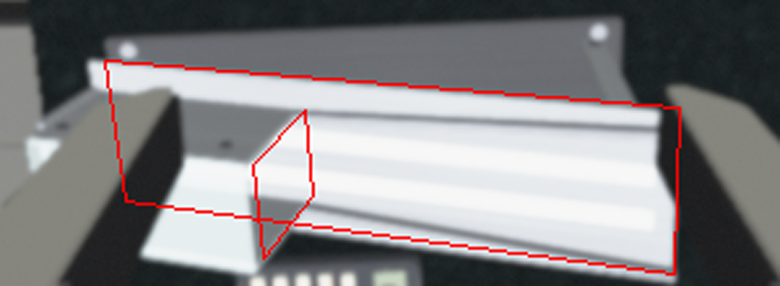

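View pics/o5side.png

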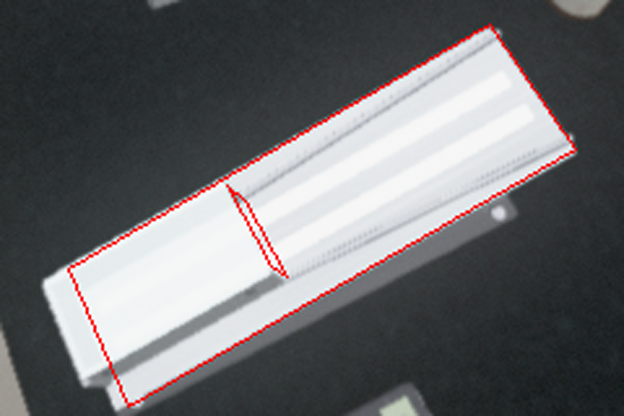

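The drawn lane outline fits in all three views. The carton's middle measures (529,−29) against (530,−28) expected from the grasp. Now I'll take it across the middle and carry it over the lane.

Run:
```python
from h import *
np.set_printoptions(precision=2,suppress=True)
q=rot(0,90); P=np.array([529.5,-29,13.])
env.move_ptp(P+[0,0,120],q); env.move_l(P,feed=180); say('at'); hand.set_gripper(30,58); say('grip')
env.move_l(P+[0,0,190],feed=200); env.pause(.1); say('lift')
L=lane([(235,0,13+80)])[0]
for f in (rot,rotf): 
    qq=f(np.degrees(.3),LY); print(f.__name__,solver.ik(L,qq),solver.ik(lane([(235,0,16)])[0],qq))
print(S()['qpos'],L)
for n in ("scene","side"): cv2.imwrite(f"pics/{n}6.png",optics.camera(n)[:,:,::-1])
```

```text
at t=28.22 tcp [530.3 -29.3  13.9] F [ 0.66 -0.17  0.21] w 93.0
grip t=29.32 tcp [529.5 -29.   13. ] F [0.27 0.01 0.22] w 30.1
lift t=30.52 tcp [528.8 -29.  201.9] F [0.4  0.73 0.12] w 30.1
rot [ 0.4   0.42  0.13  2.   -0.44  0.51 -0.64] [ 0.45  0.54  0.03  2.02 -0.48  0.36 -0.62]
rotf [ 0.91  0.48 -0.59  1.97  0.26  0.51  1.82] [ 0.86  0.59 -0.57  1.99  0.46  0.4   1.63]
[ 0.05  0.35 -0.13  2.02  0.06  0.78 -0.12] [ 575.25 -307.49  188.79]
```

View pics/side6.png

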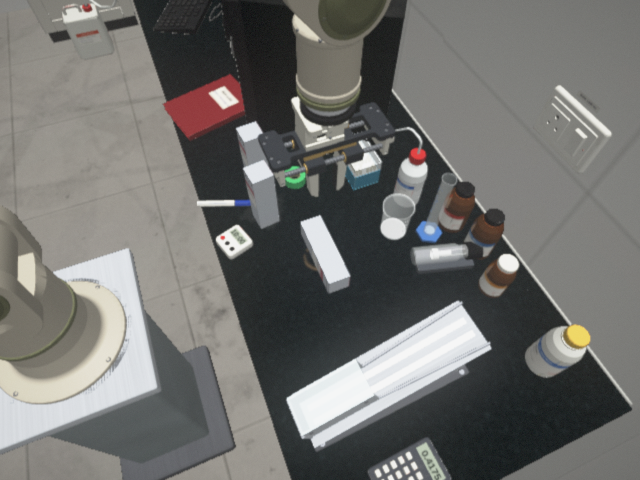

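The jaws closed to 30 mm on nothing and the carton is still on the worktop at about (325,253) in the side view. I need to find out why before I retry.

Run:
```python
from h import *
np.set_printoptions(precision=1,suppress=True)
s=S();print(s['tool_pos'],R.from_quat(s['tcp_rot']).as_matrix(),s['width'])
print('tcp px',sproj('scene',s['tool_pos']),sproj('side',s['tool_pos']))
C=np.array([[529.5+a,-29+b,c] for c in (46,0) for a,b in ((-23,-79),(23,-79),(23,79),(-23,79))])
for n in('scene','side'):
    im=cv2.imread(f'pics/{n}6.png');p=np.int32(sproj(n,C));cv2.polylines(im,[p[:4]],True,(0,0,255),1);cv2.polylines(im,[p[4:]],True,(0,255,0),1)
    t=np.int32(sproj(n,s['tool_pos']))[0];cv2.circle(im,tuple(map(int,t)),3,(255,0,255),1)
    x,y=(200,60) if n=='scene' else (230,100); cv2.imwrite(f'pics/o6{n}.png',cv2.resize(im[y:y+240,x:x+220],None,fx=2.5,fy=2.5))
```

```text
[529. -29. 202.] [[ 1. -0. -0.]
 [ 0. -0.  1.]
 [-0. -1. -0.]] 29.823922705972656
tcp px [[312.3 195.6]] [[324.7 201.2]]
```

View pics/o6scene.png

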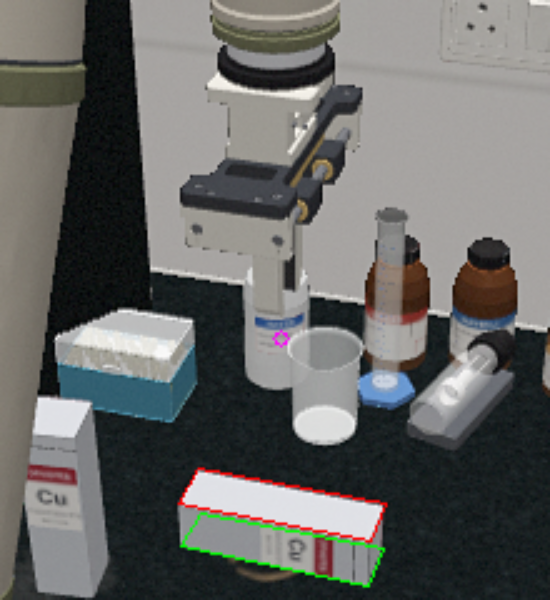

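View pics/o6side.png

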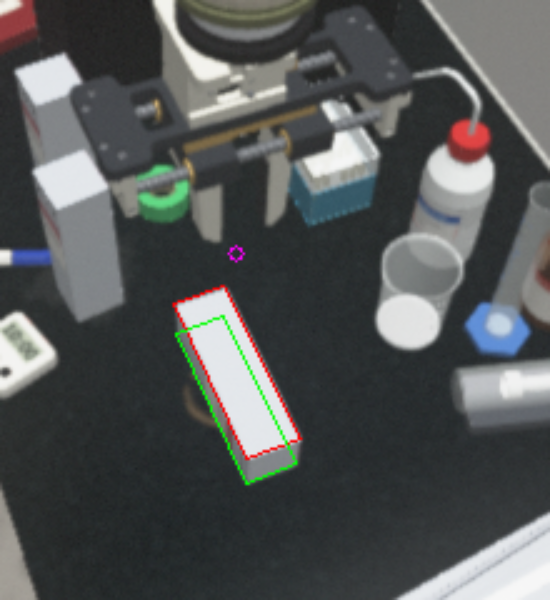

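Run:
```python
from h import *
np.set_printoptions(precision=1,suppress=True)
print(tri([(308,184.5),(316,175.5)],[(313,196),(339,188.5)]))
```

```text
[[505.6 -31.5 237.1   7.5]
 [554.3 -29.8 228.8   3.4]]
```

Run:
```python
import cv2
for n,(x,y) in (('scene',(265,120)),('side',(260,130))):
    im=cv2.imread(f'pics/{n}6.png');cv2.imwrite(f'pics/z6{n}.png',cv2.resize(im[y:y+90,x:x+110],None,fx=6,fy=6,interpolation=cv2.INTER_CUBIC))
```

```text
(no output)
```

View pics/z6scene.png

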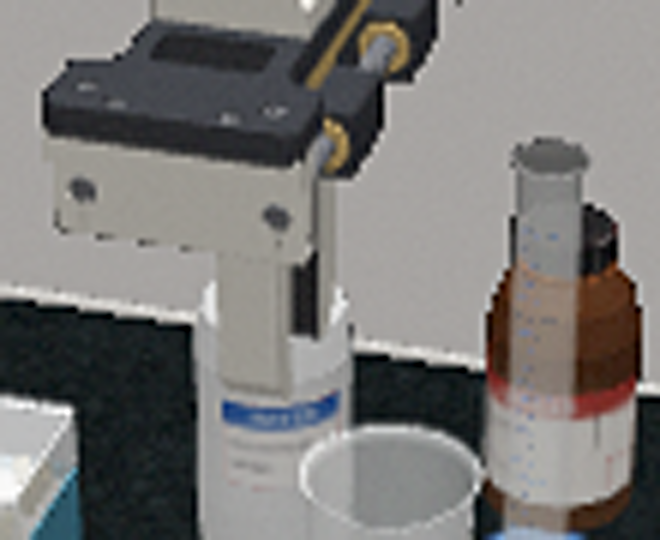

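View pics/z6side.png

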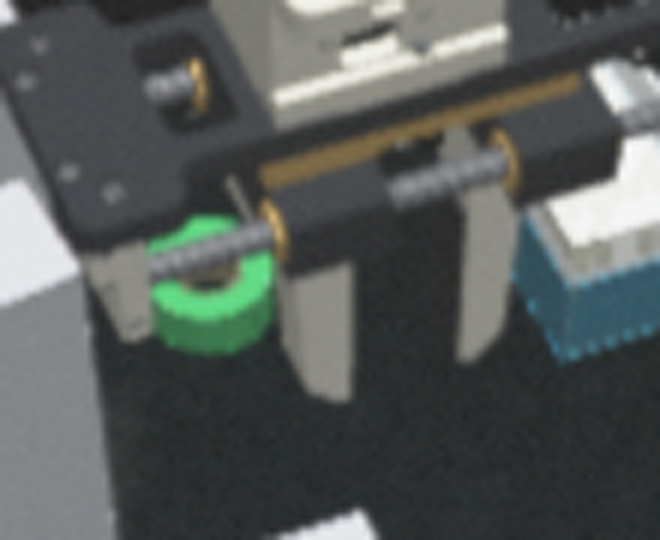

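Triangulating the tips puts them at z≈230 while the TCP reads 202. The fingers therefore end about 30 mm short of the reported TCP, and they closed just above the carton. The upright grasps were unaffected because they only sat higher on the carton. I'll go about 25 mm deeper, watching force and width.

Run:
```python
from h import *
q=rot(0,90); P=np.array([529.5,-29,0.])
hand.set_gripper(93); env.move_l(P+[0,0,20],feed=250)
for z in (5,-6,-12):
    env.move_l(P+[0,0,z],feed=60); say(str(z))
    if S()['ft_force'][2]>5: break
hand.set_gripper(30,58); say('grip')
for n in ("scene","side"): cv2.imwrite(f"pics/{n}7.png",optics.camera(n)[:,:,::-1])
for n,(x,y) in (('scene',(250,160)),('side',(270,150))):
    im=cv2.imread(f'pics/{n}7.png');cv2.imwrite(f'pics/z7{n}.png',cv2.resize(im[y:y+150,x:x+150],None,fx=4,fy=4,interpolation=cv2.INTER_CUBIC))
```

```text
5 t=33.02 tcp [529.4 -29.    4.9] F [-0.25 -0.31  0.12] w 93.1
-6 t=33.35 tcp [529.1 -29.   -6.5] F [ 0.2   0.25 -0.25] w 92.9
-12 t=33.60 tcp [529.3 -29.  -12.4] F [-0.93 -0.19  0.42] w 92.6
grip t=34.41 tcp [529.7 -29.  -11.9] F [ 0.1  -0.62  0.5 ] w 45.8
```

View pics/z7scene.png

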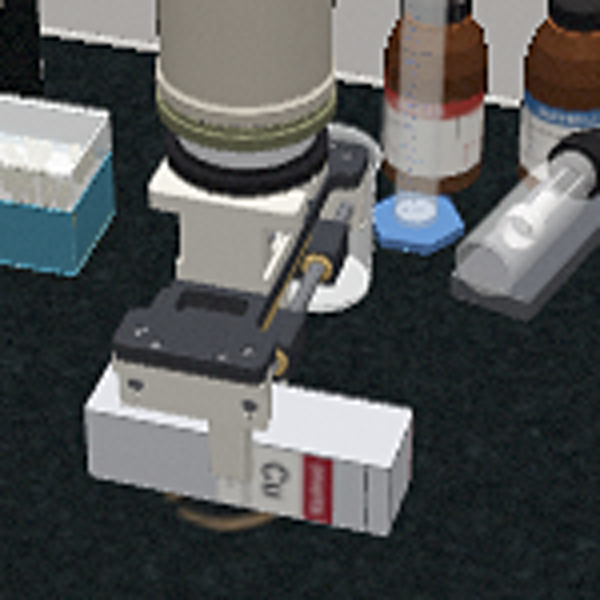

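View pics/z7side.png

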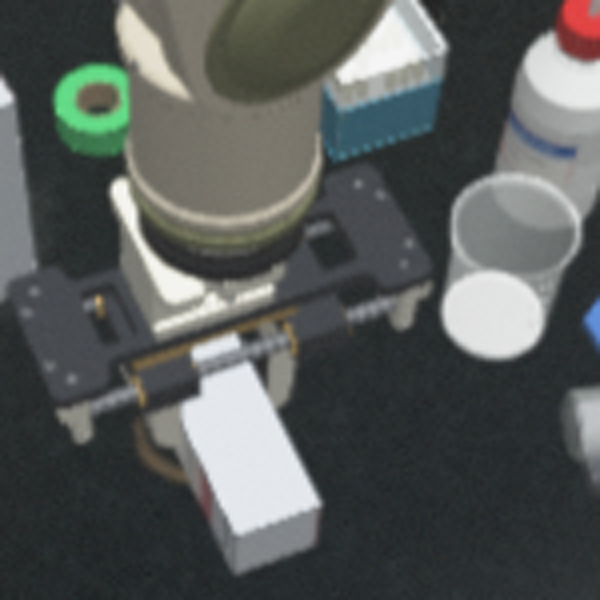

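Width 45.8 mm, so it has the carton across the middle. The fingertip is at about (307,282) in the scene picture. I'll check how far it is above the carton's underside, because the lane rails need more than 9 mm.

Run:
```python
from h import *
np.set_printoptions(precision=2,suppress=True)
o,d=ray('scene',[(302.5,279.5),(312,282),(307,281.5)])
for X in (489,506): print(X,o+d*((X-o[0])/d[:,0])[:,None])
q=rot(0,90); P=np.array([529.5,-29,-12.])
env.move_l(P+[0,0,190],feed=200); env.pause(.1); say('lift')
qq=rot(np.degrees(.3),LY)
for h in (90,30,4): print(h,lane([(235,0,-12+h)])[0],solver.ik(lane([(235,0,-12+h)])[0],qq))
```

```text
489 [[489.   -19.91  30.52]
 [489.   -39.33  28.93]
 [489.   -29.09  27.65]]
506 [[506.   -14.08  14.9 ]
 [506.   -33.91  13.28]
 [506.   -23.46  11.97]]
lift t=35.71 tcp [528.7 -29.  176.7] F [ 0.31  0.09 -4.38] w 45.9
90 [ 579.68 -307.26  174.46] [ 0.4   0.44  0.12  2.   -0.46  0.48 -0.63]
30 [ 597.38 -306.33  117.14] [ 0.44  0.53  0.04  2.02 -0.49  0.37 -0.61]
4 [ 605.06 -305.93   92.3 ] [ 0.46  0.57  0.    2.02 -0.48  0.32 -0.61]
```

The tip is 12–30 mm up, depending on finger thickness, so it clears the rails. The lifted weight reads 4.4 N. Moving over the lane.

Run:
```python
from h import *
qm=rot(8,46); env.move_ptp((560,-160,195),qm)
qq=rot(np.degrees(.3),LY)
env.move_ptp(lane([(235,0,78)])[0],qq); say('over')
env.move_l(lane([(235,0,18)])[0],qq,feed=100); say('h30')
for n in ("scene","side"): cv2.imwrite(f"pics/{n}8.png",optics.camera(n)[:,:,::-1])
for n,(x,y) in (('scene',(390,100)),('side',(290,230))):
    im=cv2.imread(f'pics/{n}8.png')
    C=lane([[235+a,b,c+30] for c in (0,46) for a,b in ((-79,-23),(-79,23),(79,23),(79,-23))])
    p=np.int32(sproj(n,C));cv2.polylines(im,[p[:4]],True,(0,255,0),1)
    cv2.imwrite(f'pics/z8{n}.png',cv2.resize(im[y:y+200,x:x+200],None,fx=3,fy=3,interpolation=cv2.INTER_CUBIC))
```

```text
over t=36.96 tcp [ 579.6 -305.8  173.7] F [-0.04  0.75 -4.36] w 45.4
h30 t=37.71 tcp [ 597.5 -306.4  117.3] F [-0.07 -0.39 -4.26] w 45.3
```

View pics/z8scene.png

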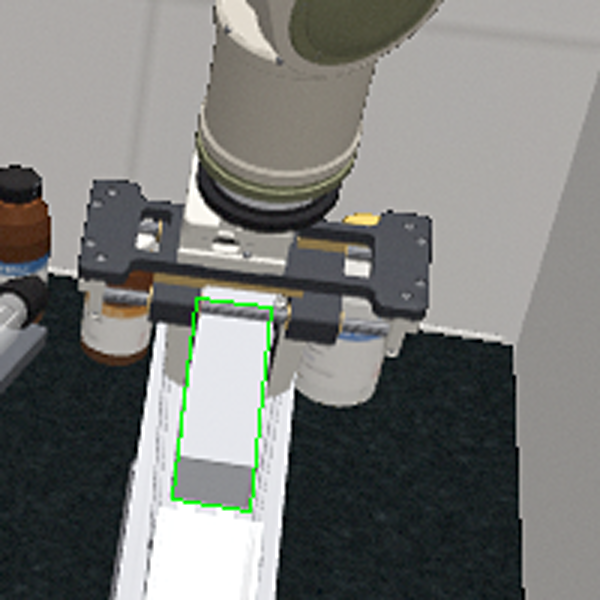

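View pics/z8side.png

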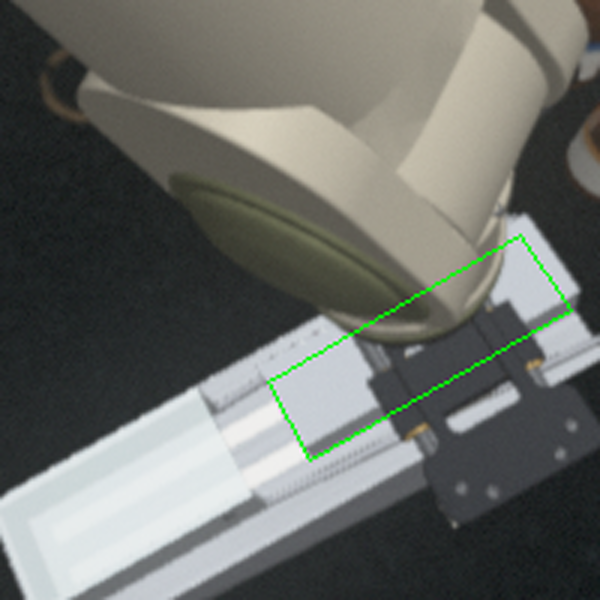

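The carton is parallel to the bed and central between the rails, and its outline matches the expected one. Lowering until it touches, then letting go.

Run:
```python
from h import *
env.move_l(lane([(235,0,-12+8)])[0],feed=60); say('h8')
for h in (5,3,2,1,0,-1):
    env.move_l(lane([(235,0,-12+h)])[0],feed=20); say(str(h))
    if S()['ft_force'][2]>-2.2: break
hand.set_gripper(56); say('open'); env.pause(1.0)
for n in ("scene","side"): cv2.imwrite(f"pics/{n}9.png",optics.camera(n)[:,:,::-1])
```

```text
h8 t=38.33 tcp [ 603.6 -305.9   95.5] F [-0.13  0.2  -4.49] w 45.9
5 t=38.62 tcp [ 604.9 -306.2   93.5] F [-0.8  -0.79 -2.48] w 45.8
3 t=38.88 tcp [ 605.  -306.1   93.4] F [-10.19   3.86  17.48] w 45.6
open t=39.32 tcp [ 605.5 -305.9   91.2] F [-0.62 -0.07 -0.82] w 55.6
```

View pics/side9.png

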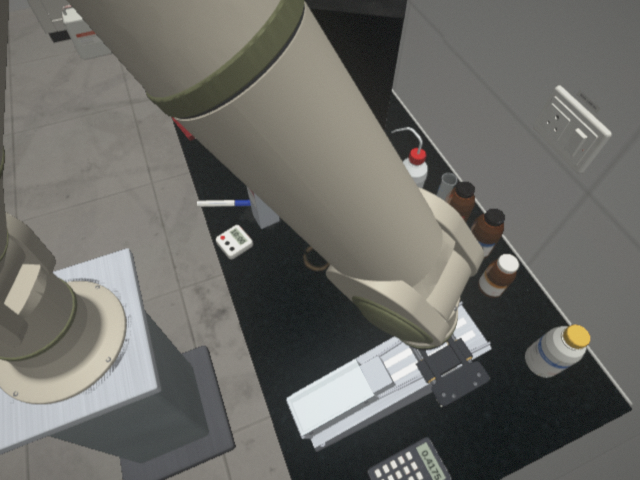

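View pics/scene9.png

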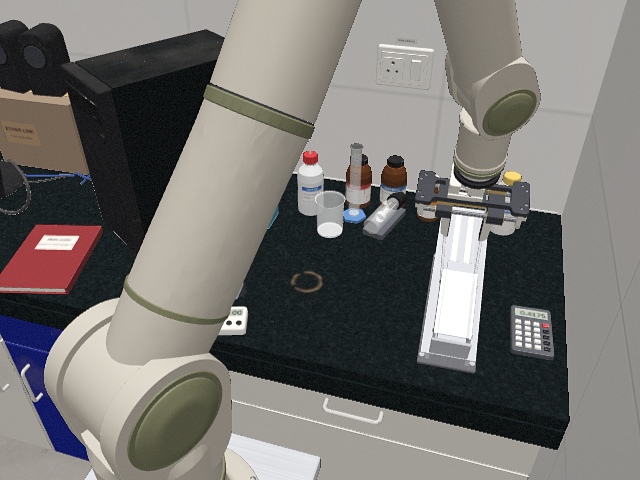

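The carton has slid under the cover, with its rear end just outside the mouth at about (383,370) in the side view. I'll retreat straight up and check that it reached the stop.

Run:
```python
from h import *
hand.set_gripper(70)
env.move_l(lane([(235,0,200)])[0],feed=250); say('up')
env.move_ptp((560,-60,330),rot(0,60)); say('away')
s=S()
np.savez('w10.npz',p=s['tool_pos'],q=s['tcp_rot'])
for n in ("scene","side","wrist"): cv2.imwrite(f"pics/{n}10.png",optics.camera(n)[:,:,::-1])
w=np.load('w10.npz')
for n,(x,y) in (('scene',(400,190)),('side',(275,290))):
    im=cv2.imread(f'pics/{n}10.png')
    C=lane([[79+a,b,c] for c in (46,) for a,b in ((-79,-23),(-79,23),(79,23),(79,-23))])
    p=np.int32(sproj(n,C));cv2.polylines(im,[p[:4]],True,(0,0,255),1)
    cv2.imwrite(f'pics/z10{n}.png',cv2.resize(im[y:y+180,x:x+220],None,fx=3.3,fy=3.3,interpolation=cv2.INTER_CUBIC))
```

```text
up t=41.89 tcp [ 543.4 -308.5  289.8] F [-0.41 -0.86 -0.45] w 70.0
away t=42.89 tcp [559.6 -61.8 329.3] F [-0.24 -0.1  -0.18] w 70.1
```

View pics/z10scene.png

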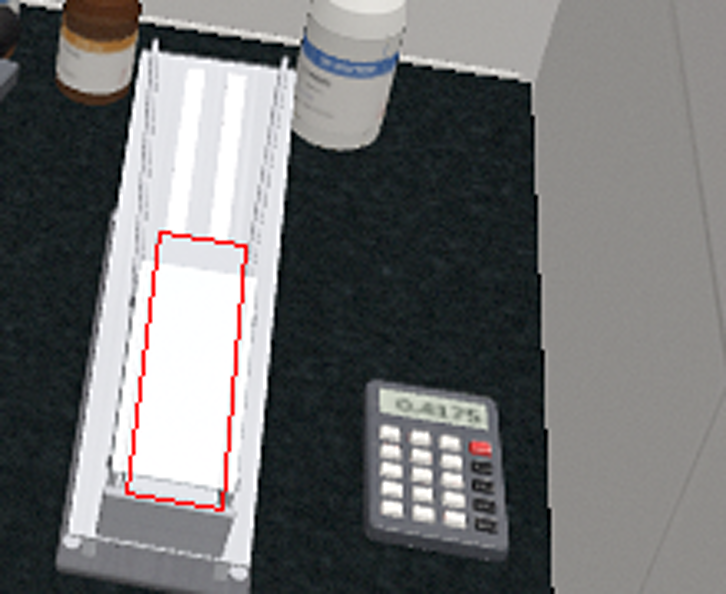

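View pics/z10side.png

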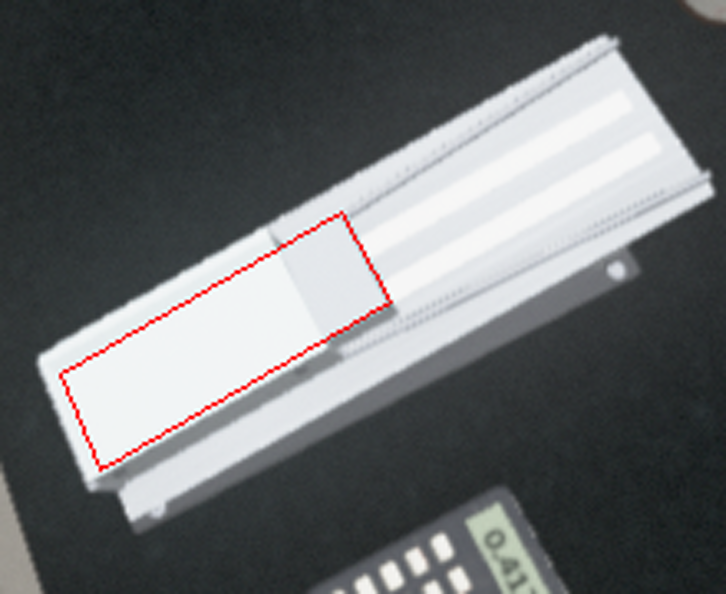

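View pics/side10.png

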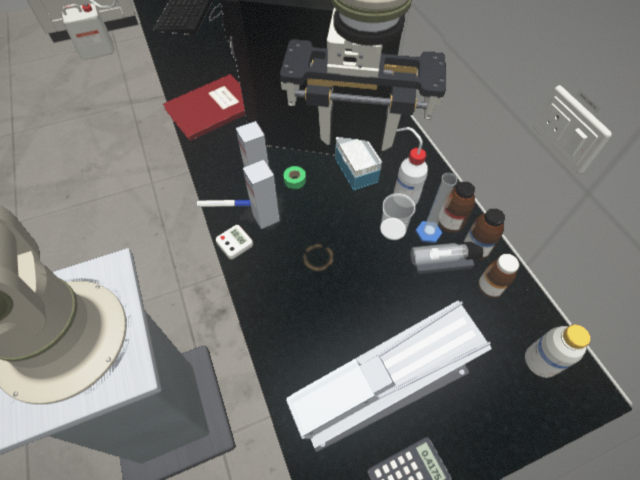

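View pics/scene10.png

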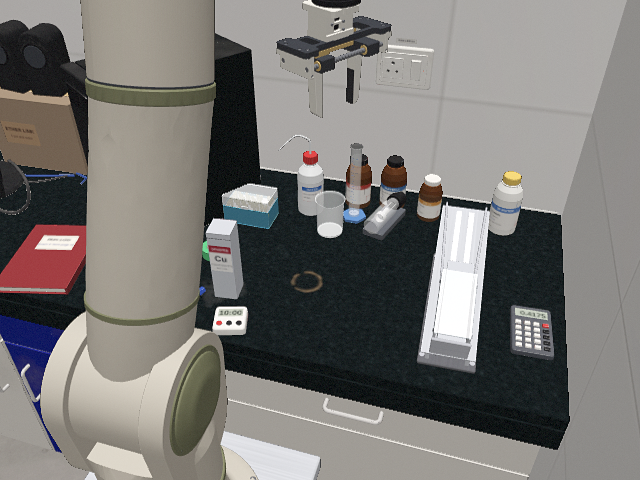

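The carton's outline in both fixed views matches one resting at the stop. Cartons A and B stand upright, the beaker and roll are where they were, and the gripper is clear. Handing in.

```bash
python3 -c "
from h import *
print(ticket.finish_job())"
```

```text
the job is handed in; nothing more can be done
None
```

The heavy carton is in the lane against the stop, and I handed the job in at about 43 s of the 72 s; no verdict was reported.

- **Weighing:** I lifted two of the three cartons. The nearer right-hand one (B) read about 1.4 N and the rear one (C) about 4.4 N, so C has the lamp. I never lifted the third (A).
- **Laying down:** I stood C in the clear area, took it again at a tilt, rolled it onto its side, let go and backed off. The wrist picture showed it flat.
- **Into the lane:** I took it across its middle (width 45.8 mm), carried it parallel to the bed, and set it down at the loading point. When released it slid under the cover by itself.

**Last checks:** in the scene and side pictures its outline matches a carton with its centre 79 mm up the lane. A and B stand upright, the beaker and label roll look unmoved, and the gripper is about 300 mm above the worktop. I did not measure the carton's position in the lane to the millimetre.

**What disagreed:**
- **Fingertips:** they end about 30 mm short of the reported TCP, so the first attempt to take the lying carton closed on air. Nothing was disturbed, and going about 25 mm deeper worked.
- **Early lane contact:** it touched the bed about 5 mm higher than I expected, with a brief push of about 20 N.
- **Weight reading:** B first showed 2.1 N in a noisy sample; averaging brought it to 1.4 N.

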